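Level a rocking cake slab

ROBOT

A 6-joint arm with a two-finger parallel gripper is mounted at the origin on the work surface. World frame = base frame: x ahead of the robot, y to its left, z up, the work surface at z = 0. Lengths are in m, angles in rad, forces in N, time in s.
With the tool pointing down it reaches from about 0.15 to 0.775 m from the base axis. Payload 6.1 kg.
Tool frame: the origin (TCP) lies at the very end of the fingers, on their centre line; the grasp point (between the pads) lies 19 mm behind it; z points along the fingers, y is the line along which they close (so a half turn about z gives the same grasp; the last joint's range is limited). The gripper opens to 85 mm and grips with 20 to 120 N. Pads are 22 mm wide; open, the fingers measure 114 mm over their backs; the gripper's body (76 mm by 85 mm) begins 54 mm behind the grasp point. The pads swing forward as they close: fully open they stand 13 mm farther back than shut.
Start: joints at [1.227, 0.126, -0.04, 1.405, 0, 1.571], TCP at [0.177, 0.494, 0.231] pointing down, gripper open.
Joint ranges: [-2.72, 2.72], [-0.95, 1.95], [-1.27, 1.35], [-1.78, 2.02], [-1.46, 1.47], [-3.14, 3.14]. Speed limits (rad/s): [2.39, 2.39, 3.01, 3.14, 3.14, 3.14].

INTERFACE

Orientations are given as a unit quaternion [x, y, z, w].
In Python, from cell import arm gives the robot as it stands.
- The arm moves only by the tool play_rows, never from a script. Its argument "increments" is a list that holds one entry, the list of rows, each a list of 7 numbers: the shift along the world's x, y, z as a fraction of full scale, then the turn, a rotation vector about the world's x, y, z as a fraction of full scale, then the closure, from -1 (fully open) to 1 (shut). In form: [[[x, y, z, ax, ay, az, jaw], ...]]. A call has 1 to 20 rows; each row shifts and turns the commanded pose from where the row before left it; what a row does not reach is not made up. Full scale, the value 1, is 50 mm for a shift and 0.12 rad for a turn. A row lasts 1/10 s, in which the tool goes at most 50 mm and 8.59 degrees, less where a joint would pass 70% of its speed; a pose out of reach is approached as far as the arm can. A call with a number of a shift or a turn outside -1 to 1 is refused whole. A call with a gripper value outside its range is refused whole. The fingers move at their own pace and stop on an object; "squeeze" is the grip in N (left out, the last holds). Time passes only in rows, so rows that do not move let the fingers close. It gives the time, the measured TCP pose, the force, the opening and the grip force at its end, in the units of the state.
- arm.state(): the state, without advancing time (a new reading comes with each control period).
- arm.capture(name): name is "side" or "top" or "wrist"; returns (picture, depth): 480x640x3 uint8, red, green, blue; 480x640 float32, m along the optical axis (not along the pixel's ray), 0 where there is no reading.
- arm.calibration(name): a dict with "K" (3x3 intrinsics, pixels), "xyz" and "orientation" of the camera in the world; the wrist camera has in their place "T_tool_cam" (4x4, takes a point from camera to tool coordinates, whose origin is the TCP and whose axes are the flange's). Camera axes: x right, y down, z forward; pixel columns grow to the right and rows downward; lengths in m; the calibration is good to about 2 mm. A picture is of the moment at which its call begins: read the wrist's pose just before it. calibration takes no time and is no camera call.
- arm.finish_job(): hands the job in; it is judged then, once.
Trained networks look in the newest picture that a camera, given by its name, has taken for a name from the list of things; names that differ only in an ending like _2 or _b are one class to them, and where a whole thing is asked for, a point or a joint stands for the part that bears it (a point fixed in the world has none). Each returns a list of dicts, best first, with "score" (0 to 1); they miss things now and then, are a little off and sometimes report something else, mostly with a low value. They report only what shows in the picture. A call takes as long as a camera call.
- arm.spot_in(camera, target): "position" ([column, row] in pixels, amid what is visible of it).
- arm.outline_of(camera, target): "pixels" (480x640 bool, what is visible of it) and "position" ([column, row] in pixels, amid what is visible of it).
- arm.landmark_of(camera, target): "position" ([column, row] in pixels: a listed point, or the origin of a listed thing).
The state is a dict: "clock": time; "joint_positions": joint angles; "joint_velocities": joint speeds; "joint_efforts": joint torques, N m; "ee_pos": TCP position; "ee_rot": TCP orientation; "wrist_force": force on the tool from outside, world axes, zero at the start; "wrist_torque": the same for the moment, N m; "width": finger opening in m; "grasp_force": force on a finger pad.
Only numpy, scipy, OpenCV 4.12 (cv2) and the standard library are available. Lean on these libraries where they do the work, as an engineer would, in place of code of your own. Each camera call takes 0.05 s, during which the arm holds its last target. There are 200 camera calls.

TASK

The slate cake slab rocks: one of the four rubber pads under it has sunk. Press down on the slab's corners with the fingertips to find the one that dips, then push the steel shim lying at that corner in under the slab until its upright lip is flat against the slab's edge, and press the same corner firmly for a moment once more to make sure it no longer gives. Do it all by pressing and pushing: lift nothing, and leave the other three shims, the cake and everything around where they are.

Things in the scene. Friction and masses are not known exactly. Their poses are not given: they have to be found in the camera images.
- stand: (All sizes in mm.) Low fixed steel stand: two flat rails along its y, 44 wide, 390 long, at x = +-70; their top (ledge) is 30 above the counter. On the ledge at x = +-70, y = +-90 sit rubber pads, 36 across, 5 proud; one, unknown, has sunk flush, a hidden 5 gap. Beyond |y| = 132 turned-up edges, 4 high, 36 apart, guide the shims. Origin: on the counter, mid stand
- slab: Loose slate slab 200 (x) by 240 (y) by 12, about 1.6 kg, level on the pads; origin at the centre of its underside, 35 above the counter (top at 47), axes as the stand's. 3 to 5 N down at the loose corner tips it about 4; it comes back when let go. The other corners stay firm
- corner_near_left (a point): Place to press at the slab's near left corner (robot's view: near = -x, left = +y): on the top face, at x = -80, y = +100 of the slab's frame, 20 in from both edges
- corner_near_right (a point): Place to press at the slab's near right corner (robot's view: near = -x, left = +y): on the top face, at x = -80, y = -100 of the slab's frame, 20 in from both edges
- corner_far_left (a point): Place to press at the slab's far left corner (robot's view: near = -x, left = +y): on the top face, at x = +80, y = +100 of the slab's frame, 20 in from both edges
- corner_far_right (a point): Place to press at the slab's far right corner (robot's view: near = -x, left = +y): on the top face, at x = +80, y = -100 of the slab's frame, 20 in from both edges
- shim_near_left: Loose steel L-shim, 70 g, on the ledge outside the near left corner, 50 to 62 short of home. Leaf 30 wide, 45 long, 4.8 thick; upright outer lip 30 wide, 4 thick, 20 high. Origin: foot of the lip's inner face; own +y points outwards (lip to +4, nose at -45). Under 8 N slides it in along the rail; home, lip on slab edge, is y = +120 in the slab's frame. A sound pad stops it 33 short
- shim_near_right: Loose steel L-shim, 70 g, on the ledge outside the near right corner, 50 to 62 short of home. Leaf 30 wide, 45 long, 4.8 thick; upright outer lip 30 wide, 4 thick, 20 high. Origin: foot of the lip's inner face; own +y points outwards (lip to +4, nose at -45). Under 8 N slides it in along the rail; home, lip on slab edge, is y = -120 in the slab's frame. A sound pad stops it 33 short
- shim_far_left: Loose steel L-shim, 70 g, on the ledge outside the far left corner, 50 to 62 short of home. Leaf 30 wide, 45 long, 4.8 thick; upright outer lip 30 wide, 4 thick, 20 high. Origin: foot of the lip's inner face; own +y points outwards (lip to +4, nose at -45). Under 8 N slides it in along the rail; home, lip on slab edge, is y = +120 in the slab's frame. A sound pad stops it 33 short
- shim_far_right: Loose steel L-shim, 70 g, on the ledge outside the far right corner, 50 to 62 short of home. Leaf 30 wide, 45 long, 4.8 thick; upright outer lip 30 wide, 4 thick, 20 high. Origin: foot of the lip's inner face; own +y points outwards (lip to +4, nose at -45). Under 8 N slides it in along the rail; home, lip on slab edge, is y = -120 in the slab's frame. A sound pad stops it 33 short
- cake: Small round chocolate cake on a paper disc, 100 diameter, 61 high with its toppings, standing loose in the middle of the slab; origin under its centre. Leave it alone
- server: Cake server (flat spatula with handle) lying on the counter on the robot's side of the stand; leave alone
- shaker: Icing-sugar jar, 58 diameter, 85 high, beyond the stand; leave alone
- ramekin: White ramekin, 62 diameter, 42 high, on the counter between the two rails' right (-y) ends; leave alone
- card: Blank price card 55 wide and 57 high in a wooden foot, on the counter between the two rails' left (+y) ends; leave alone
- cake_ring: Steel cake ring, 80 diameter, 45 high, on the counter to the right; leave alone
- cup: White mug, 80 diameter, 60 high, on the counter to the left; leave alone

How it is judged:
By the outcome, as a careful person would: the job done as asked, in the order asked, and still so for the second after the job is handed in, with the robot touching nothing.
It also fails if it takes over 61 s, if anything falls off the work surface, if the arm or the gripper's body presses on something with over 40 N, if the wrist force passes 120 N, or if a joint passes its speed limit or range.

## Working session

There is one attempt and no reset: what is moved stays moved. The work goes in short steps, Python scripts to look and compute and a tool call to move; the robot and the scene stay as the last step left them, time stands still between calls to the robot, and variables do not carry over. Pictures are saved under pics/ and viewed, at most 10 in all, crops included, and the job is handed in when it is done.

Besides the shell and the picture viewer there is one more tool, called after "Call:" as name(argument=value, ...) on one line, values as JSON. play_rows: Moves the arm, as the interface text tells. Its arguments: {"type":"object","properties":{"increments":{"type":"array","items":{"type":"array","items":{"type":"array","items":{"type":"number","minimum":-1,"maximum":1}}}},"squeeze":{"type":"number"}},"required":["increments"]}

```bash
mkdir -p pics; ls; cat > h.py <<'E'
import numpy as np, cv2
from scipy.spatial.transform import Rotation as R
from cell import arm
def cam(n):
    c=arm.calibration(n); K=np.array(c["K"])
    if "xyz" in c: T=np.eye(4); T[:3,:3]=R.from_quat(c["orientation"]).as_matrix(); T[:3,3]=c["xyz"]
    else:
        s=arm.state(); W=np.eye(4); W[:3,:3]=R.from_quat(s["ee_rot"]).as_matrix(); W[:3,3]=s["ee_pos"]; T=W@np.array(c["T_tool_cam"])
    return K,T
def ray(n,px,z):
    K,T=cam(n); d=T[:3,:3]@np.linalg.solve(K,[px[0],px[1],1]); o=T[:3,3]
    return o+d*(z-o[2])/d[2]
def proj(n,p):
    K,T=cam(n); q=T[:3,:3].T@(np.array(p)-T[:3,3]); u=K@q; return u[:2]/u[2]
E
python3 - <<'E'
from h import *
for n in("top","side"):
    im,d=arm.capture(n); cv2.imwrite(f"pics/{n}0.png",im[:,:,::-1]); np.save(f"{n}d.npy",d)
    K,T=cam(n); print(n,K.round(1).tolist(),T.round(3).tolist())
    if n=="top":
        for t,z in [("corner_near_left",.047),("corner_near_right",.047),("corner_far_left",.047),("corner_far_right",.047),("slab",.035),("stand",0),("shim_near_left",.03),("shim_near_right",.03),("shim_far_left",.03),("shim_far_right",.03),("cake",.047)]:
            for r in arm.landmark_of(n,t)[:1]: print(t,round(r["score"],2),np.round(r["position"]),ray(n,r["position"],z).round(4))
print(arm.state())
E
```

```text
pics
top [[438.5, 0.0, 319.5], [0.0, 438.5, 240.1], [0.0, 0.0, 1.0]] [[0.021, -0.988, 0.153, 0.452], [-1.0, -0.019, 0.015, -0.008], [-0.012, -0.154, -0.988, 0.934], [0.0, 0.0, 0.0, 1.0]]
corner_near_left 0.71 [278. 307.] [0.4525 0.0856 0.047 ]
corner_near_right 0.57 [375. 318.] [ 0.4359 -0.1082  0.047 ]
corner_far_left 0.9 [285. 232.] [0.6052 0.0758 0.047 ]
corner_far_right 0.87 [381. 237.] [ 0.5978 -0.1212  0.047 ]
shim_near_left 0.84 [239. 299.] [0.4672 0.1668 0.03  ]
shim_near_right 0.88 [410. 310.] [ 0.4517 -0.1819  0.03  ]
shim_far_left 0.89 [247. 234.] [0.6032 0.1582 0.03  ]
shim_far_right 0.57 [418. 244.] [ 0.5881 -0.1995  0.03  ]
cake 0.64 [332. 272.] [ 0.5245 -0.0225  0.047 ]
side [[606.9, 0.0, 320.2], [0.0, 606.9, 238.2], [0.0, 0.0, 1.0]] [[0.967, -0.162, 0.198, 0.289], [-0.256, -0.612, 0.748, -1.053], [0.0, -0.774, -0.633, 0.976], [0.0, 0.0, 0.0, 1.0]]
{'clock': 0.65, 'joint_positions': array([ 1.22699146e+00,  1.25764240e-01, -3.96008845e-02,  1.40540397e+00,
       -2.30067317e-05,  1.57076292e+00]), 'joint_velocities': array([ 0.00134812,  0.0005291 ,  0.00038764, -0.00074361,  0.00164376,
       -0.00093736]), 'joint_efforts': array([-2.37659915e-03, -4.35501873e+01,  3.52990186e+01,  9.07756403e-04,
       -1.40847610e-04, -9.11703033e-07]), 'ee_pos': array([0.17696189, 0.49425415, 0.23131289]), 'ee_rot': array([1.71040596e-01, 9.85263982e-01, 1.14449672e-05, 1.36627085e-05]), 'wrist_force': array([ 0.03627828, -0.52029162,  0.66112038]), 'wrist_torque': array([-0.01253515,  0.04858095,  0.0069174 ]), 'grasp_force': 0.0, 'width': 0.08538986334318605}
```

View pics/top0.png

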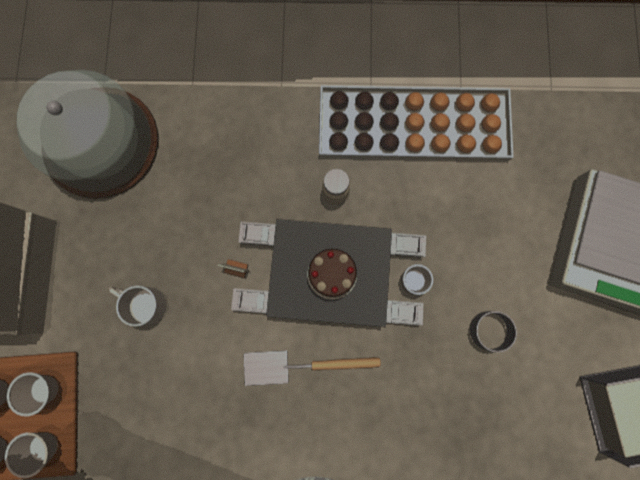

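View pics/side0.png

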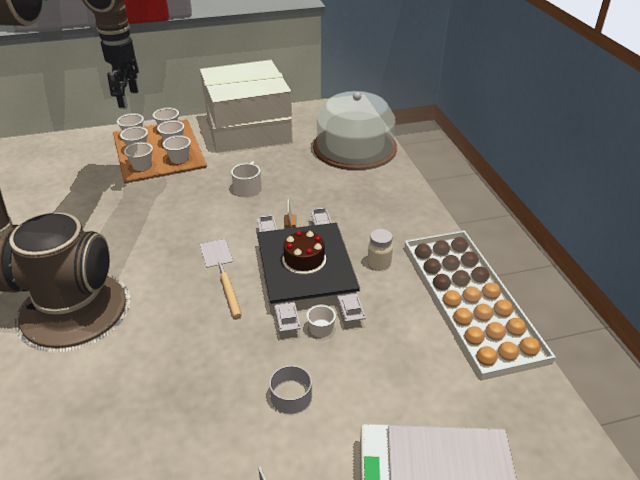

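```bash
python3 - <<'E'
from h import *
arm.capture("top"); K,T=cam("top")
r=arm.outline_of("top","slab")
d=np.load("topd.npy")
v,u=np.nonzero(d>0); P=(np.linalg.inv(K)@np.stack([u,v,np.ones_like(u)])*d[v,u]); W=(T[:3,:3]@P).T+T[:3,3]
m=(abs(W[:,2]-.047)<.005)&(abs(W[:,0]-.52)<.16)&(abs(W[:,1]+.02)<.18)
img=np.zeros(d.shape,np.uint8); img[v[m],u[m]]=255
img=cv2.morphologyEx(img,cv2.MORPH_OPEN,np.ones((3,3)))
n,l,s,c=cv2.connectedComponentsWithStats(img); k=1+s[1:,4].argmax()
vv,uu=np.nonzero(l==k); X=np.array([ray("top",(a,b),.047)[:2] for a,b in zip(uu,vv)])
print("depth slab",cv2.minAreaRect((X*1000).astype(np.float32)), np.median(W[m,2]))
if r:
    print(r[0]["score"]); vv,uu=np.nonzero(r[0]["pixels"]); X=np.array([ray("top",(a,b),.047)[:2] for a,b in zip(uu,vv)]); print("net slab",cv2.minAreaRect((X*1000).astype(np.float32)))
E
```

```text
Traceback (most recent call last):
  File "h.py", line 11, in ray
    K,T=cam(n); d=T[:3,:3]@np.linalg.solve(K,[px[0],px[1],1]); o=T[:3,3]
        ~~~^^^
  File "h.py", line 5, in cam
    c=arm.calibration(n); K=np.array(c["K"])
ValueError: time passes only in moves, steps and waits
```

The top view shows the slab spanning about (270–391, 220–327), with the cake at (332,273). The shims are at (257,234), (250,301), (408,244) and (404,312). The side view shows the same layout, with the card and ramekin between the rail ends.

```bash
python3 - <<'E'
from h import *
im,d=arm.capture("top"); K,T=cam("top")
r=arm.outline_of("top","slab")
def rays(u,v,z):
    D=T[:3,:3]@np.linalg.solve(K,np.stack([u,v,np.ones(len(u))]).astype(float)); o=T[:3,3]
    return (o[:,None]+D*((z-o[2])/D[2])).T[:,:2]
v,u=np.nonzero(d>0); P=(np.linalg.inv(K)@np.stack([u,v,np.ones_like(u)])*d[v,u]); W=(T[:3,:3]@P).T+T[:3,3]
H=np.zeros(d.shape); H[v,u]=W[:,2]
g=im.max(2)<75
for nm,mask in(("depth",abs(H-.047)<.006),("dark",g),("net",r[0]["pixels"] if r else g)):
    mask=mask.astype(np.uint8); mask[:, :262]=0; mask[:,398:]=0; mask[:212]=0; mask[335:]=0
    mask=cv2.morphologyEx(mask,cv2.MORPH_OPEN,np.ones((5,5)))
    n,l,s,c=cv2.connectedComponentsWithStats(mask); k=1+s[1:,4].argmax()
    vv,uu=np.nonzero(l==k); X=rays(uu,vv,.047); print(nm,cv2.minAreaRect((X*1000).astype(np.float32)),s[k])
S=lambda x,y:H[y-1:y+2,x-1:x+2].mean().round(4)
print([S(*p) for p in((285,300),(380,310),(290,230),(380,240),(417,280),(332,274),(200,350))])
# shim masks
for t in("near_left","near_right","far_left","far_right"):
    for q in arm.outline_of("top","shim_"+t)[:1]:
        vv,uu=np.nonzero(q["pixels"]); X=rays(uu,vv,.04); print(t,cv2.minAreaRect((X*1000).astype(np.float32)))
    for q in arm.landmark_of("top","shim_"+t)[:1]: print(rays([q["position"][0]],[q["position"][1]],.03))
x0,y0,x1,y1=225,210,435,335
cv2.imwrite("pics/crop.png",cv2.resize(im[y0:y1,x0:x1,::-1],None,fx=3.8,fy=3.8,interpolation=cv2.INTER_CUBIC))
E
```

```text
depth ((525.0318603515625, -16.314552307128906), (239.13870239257812, 199.1611328125), 86.23590850830078) [ 267  220  125  107 9703]
dark ((522.6676635742188, -15.052627563476562), (236.5028839111328, 205.05665588378906), 86.55534362792969) [ 267  220  119  108 6753]
net ((525.4417114257812, -16.393051147460938), (241.7017059326172, 202.328369140625), 85.685791015625) [ 267  220  126  108 9814]
[np.float64(0.0457), np.float64(0.0448), np.float64(0.0454), np.float64(0.045), np.float64(0.0032), np.float64(0.0958), np.float64(-0.0005)]
[[0.47415733 0.16389053]]
near_right ((445.7998962402344, -167.2720489501953), (52.01326370239258, 29.818944931030273), 89.26161193847656)
[[ 0.44426484 -0.18765653]]
far_left ((602.8435668945312, 138.6947021484375), (53.53944396972656, 31.52789878845215), 86.31127166748047)
[[0.60572009 0.15833274]]
far_right ((525.7359008789062, -16.36518096923828), (241.0982666015625, 204.29214477539062), 86.4715576171875)
[[ 0.58293675 -0.20188289]]
```

View pics/crop.png

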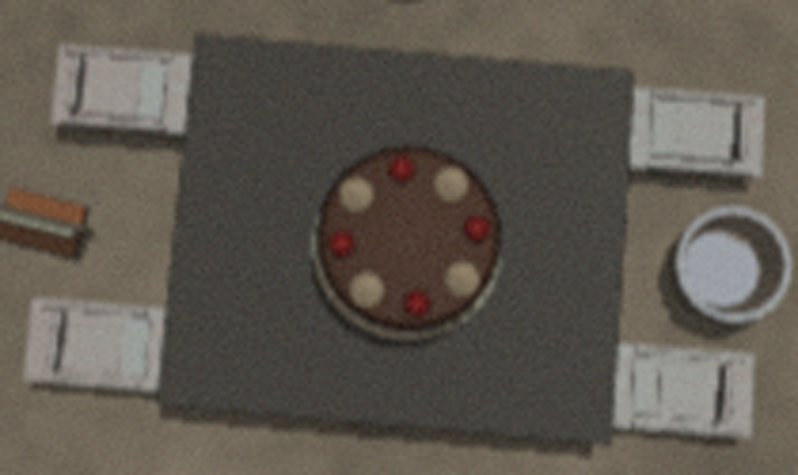

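The enlarged view shows the slab turned about -3.8°, centred at (0.525, -0.016). The lips are at the outer ends: dark lines at crop (62,340), (80,85), (720,390) and (737,130). I'll start above near-left with the jaws shut.

Call:
play_rows(increments=[[[0.39, -0.58, 0, 0, 0, 0.165, 1], [0.39, -0.58, 0, 0, 0, 0.165, 1], [0.39, -0.58, 0, 0, 0, 0.165, 1], [0.39, -0.58, 0, 0, 0, 0.165, 1], [0.39, -0.58, 0, 0, 0, 0.165, 1], [0.39, -0.58, 0, 0, 0, 0.165, 1], [0.39, -0.58, 0, 0, 0, 0.165, 1], [0.39, -0.58, 0, 0, 0, 0.165, 1], [0.39, -0.58, 0, 0, 0, 0.165, 1], [0.39, -0.58, -0.2, 0, 0, 0.165, 1], [0.4, -0.58, -0.5, 0, 0, 0.165, 1], [0.4, -0.58, -0.6, 0, 0, 0.165, 1], [0.4, -0.57, -0.6, 0, 0, 0.165, 1], [0.4, -0.57, -0.6, 0, 0, 0.165, 1], [0, 0, -0.6, 0, 0, 0, 1], [0, 0, 0, 0, 0, 0, 1]]])

```text
clock: 2.85
ee_pos: [0.4495, 0.0878, 0.0727]
ee_rot: [0.034, 0.999, -0.001, -0.003]
wrist_force: [-0.8, 0.4, 0.6]
width: -0.0001
grasp_force: 0.0
```

Call:
play_rows(increments=[[[0.04, 0.02, -0.2, 0, 0, 0, 1], [0, 0, -0.18, 0, 0, 0, 1], [0, 0, -0.06, 0, 0, 0, 1], [0, 0, -0.02, 0, 0, 0, 1], [0, 0, -0.02, 0, 0, 0, 1], [0, 0, 0, 0, 0, 0, 1]]])

```text
clock: 3.45
ee_pos: [0.4541, 0.0905, 0.0527]
ee_rot: [0.033, 0.999, 0.0, 0.0]
wrist_force: [-0.3, 0.3, -1.2]
width: -0.0001
grasp_force: 0.0
```

Call:
play_rows(increments=[[[-0.03, -0.02, -0.03, 0, 0, 0, 1], [0, 0, -0.03, 0, 0, 0, 1], [0, 0, -0.03, 0, 0, 0, 1], [0, 0, -0.02, 0, 0, 0, 1], [0, 0, 0, 0, 0, 0, 1]]])

```text
clock: 3.95
ee_pos: [0.4524, 0.0892, 0.047]
ee_rot: [0.033, 0.999, -0.0, 0.0]
wrist_force: [-2.0, -0.9, 4.1]
width: 0.0001
grasp_force: 1.9
```

Call:
play_rows(increments=[[[0, 0, -0.02, 0, 0, 0, 1], [0, 0, -0.01, 0, 0, 0, 1], [0, 0, 0, 0, 0, 0, 1]]])

```text
clock: 4.25
ee_pos: [0.4524, 0.0892, 0.047]
ee_rot: [0.033, 0.999, 0.0, 0.0]
wrist_force: [-7.5, -1.1, 17.8]
width: -0.0001
grasp_force: 8.5
```

Call:
play_rows(increments=[[[0, 0, 0.3, 0, 0, 0, 1], [-0.04, -0.6, 0, 0, 0, 0, 1], [-0.06, -0.8, 0, 0, 0, 0, 1], [-0.06, -0.8, 0, 0, 0, 0, 1], [-0.06, -0.8, 0, 0, 0, 0, 1], [-0.04, -0.6, 0, 0, 0, 0, 1], [0, -0.4, 0, 0, 0, 0, 1], [0, 0, -0.15, 0, 0, 0, 1], [0, 0, -0.06, 0, 0, 0, 1], [0, 0, -0.03, 0, 0, 0, 1], [0, 0, -0.02, 0, 0, 0, 1], [0, 0, 0, 0, 0, 0, 1]]])

```text
clock: 5.45
ee_pos: [0.4395, -0.1099, 0.0473]
ee_rot: [0.033, 0.999, 0.0, -0.0]
wrist_force: [-0.1, -0.5, 0.0]
width: 0.0004
grasp_force: 0.0
```

Call:
play_rows(increments=[[[0, 0, -0.02, 0, 0, 0, 1], [0, 0, -0.02, 0, 0, 0, 1], [0, 0, 0, 0, 0, 0, 1]]])

```text
clock: 5.75
ee_pos: [0.4397, -0.1101, 0.047]
ee_rot: [0.033, 0.999, 0.0, 0.001]
wrist_force: [-4.9, 3.2, 14.7]
width: 0.0003
grasp_force: 7.7
```

Call:
play_rows(increments=[[[0, 0, 0.3, 0, 0, 0, 1], [0.4, -0.03, 0, 0, 0, 0, 1], [0.7, -0.05, 0, 0, 0, 0, 1], [0.7, -0.05, 0, 0, 0, 0, 1], [0.7, -0.05, 0, 0, 0, 0, 1], [0.5, -0.04, 0, 0, 0, 0, 1], [0.17, 0, 0, 0, 0, 0, 1], [0, 0, -0.15, 0, 0, 0, 1], [0, 0, -0.06, 0, 0, 0, 1], [0, 0, -0.03, 0, 0, 0, 1], [0, 0, -0.02, 0, 0, 0, 1], [0, 0, 0, 0, 0, 0, 1]]])

```text
clock: 6.95
ee_pos: [0.5973, -0.1218, 0.0475]
ee_rot: [0.033, 0.999, -0.0, -0.0]
wrist_force: [-0.3, 0.1, -0.0]
width: 0.0002
grasp_force: 0.0
```

Call:
play_rows(increments=[[[0, 0, -0.02, 0, 0, 0, 1], [0, 0, -0.02, 0, 0, 0, 1], [0, 0, 0, 0, 0, 0, 1]]])

```text
clock: 7.25
ee_pos: [0.598, -0.1219, 0.0456]
ee_rot: [0.033, 0.999, -0.0, 0.0]
wrist_force: [-1.8, 0.9, 2.1]
width: -0.0
grasp_force: 1.2
```

Far right seems to be giving, so I'll press it further.

Call:
play_rows(increments=[[[0, 0, -0.02, 0, 0, 0, 1], [0, 0, -0.02, 0, 0, 0, 1], [0, 0, -0.01, 0, 0, 0, 1], [0, 0, 0, 0, 0, 0, 1]]])

```text
clock: 7.65
ee_pos: [0.5981, -0.122, 0.0431]
ee_rot: [0.033, 0.999, -0.0, 0.0]
wrist_force: [-1.9, -1.6, 3.6]
width: 0.0003
grasp_force: 2.0
```

Far right dips about 4 mm at 3.6 N, while the other two corners were rigid at 15 N or more. I'll go behind the far right shim's lip.

Call:
play_rows(increments=[[[0, 0, 0.1, 0, 0, 0, 1], [0, 0, 0.4, 0, 0, 0, 1], [-0.05, -0.37, 0.1, 0, 0, 0, 1], [-0.1, -0.6, 0, 0, 0, 0, 1], [-0.1, -0.6, 0, 0, 0, 0, 1], [-0.1, -0.6, 0, 0, 0, 0, 1], [0, -0.1, 0, 0, 0, 0, 1], [0, 0, 0, 0, 0, 0, 1]]])

```text
clock: 8.45
ee_pos: [0.5803, -0.2358, 0.0725]
ee_rot: [0.034, 0.999, 0.0, -0.0]
wrist_force: [0.6, -0.3, -0.3]
width: 0.0001
grasp_force: 0.0
```

```bash
python3 - <<'E'
from h import *
im,d=arm.capture("wrist"); cv2.imwrite("pics/w1.png",im[:,:,::-1]); print(arm.state()["ee_pos"])
E
```

```text
[ 0.58038005 -0.23492582  0.0725139 ]
```

View pics/w1.png

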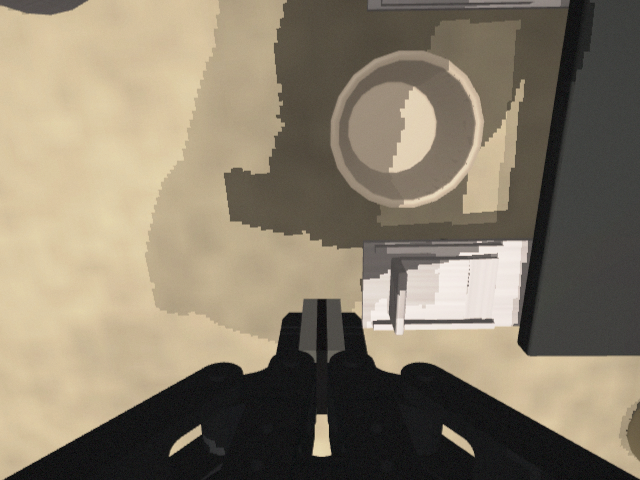

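The wrist view shows the rail end at column 365, the lip at (398,292) and the fingertips at (322,305), clear of the end. I'll check the lateral alignment by back-projection.

```bash
python3 - <<'E'
from h import *
s=arm.state(); K,T=cam("wrist")
def ry(px,z):
    D=T[:3,:3]@np.linalg.solve(K,[px[0],px[1],1.]); o=T[:3,3]; return o+D*(z-o[2])/D[2]
th=np.radians(-3.8); ex=np.array([np.cos(th),np.sin(th)]); ey=np.array([-ex[1],ex[0]]); c=np.array([.525,-.0163])
for n,p,z in(("lip top in far",(403,258),.05),("lip top near",(400,334),.05),("lip top outer",(391,262),.05),("railend far",(363,242),.034),("leaf edge a",(495,256),.035),("leaf b",(495,322),.035),("slab corner",(529,355),.047),("slab edge upper",(578,0),.047)):
    w=ry(p,z)[:2]; print(n,w.round(4),[((w-c)@ex).round(4),((w-c)@ey).round(4)])
t=s["ee_pos"][:2]-c; print("tcp local",t@ex,t@ey)
E
```

```text
lip top in far [ 0.5667 -0.1999] [np.float64(0.0538), np.float64(-0.1804)]
lip top near [ 0.6022 -0.2015] [np.float64(0.0893), np.float64(-0.1797)]
lip top outer [ 0.5681 -0.2049] [np.float64(0.0555), np.float64(-0.1853)]
railend far [ 0.5639 -0.2149] [np.float64(0.052), np.float64(-0.1956)]
leaf edge a [ 0.5742 -0.1558] [np.float64(0.0583), np.float64(-0.1359)]
leaf b [ 0.6077 -0.1539] [np.float64(0.0916), np.float64(-0.1318)]
slab corner [ 0.6187 -0.1426] [np.float64(0.1019), np.float64(-0.1198)]
slab edge upper [ 0.475  -0.1369] [np.float64(-0.0419), np.float64(-0.1237)]
tcp local 0.06974748296118216 -0.21447490984046017
```

Call:
play_rows(increments=[[[0, 0, -0.4, 0, 0, 0, 1], [0, 0, -0.3, 0, 0, 0, 1], [0, 0, 0, 0, 0, 0, 1], [0.013, 0.2, 0, 0, 0, 0, 1], [0.007, 0.1, 0, 0, 0, 0, 1], [0.007, 0.1, 0, 0, 0, 0, 1], [0.007, 0.1, 0, 0, 0, 0, 1], [0.007, 0.1, 0, 0, 0, 0, 1], [0.007, 0.1, 0, 0, 0, 0, 1], [0, 0, 0, 0, 0, 0, 1]]])

```text
clock: 9.5
ee_pos: [0.5832, -0.1998, 0.0382]
ee_rot: [0.033, 0.999, 0.0, 0.0]
wrist_force: [0.2, -0.2, 0.3]
width: 0.0
grasp_force: 0.2
```

Call:
play_rows(increments=[[[0.007, 0.1, 0, 0, 0, 0, 1], [0.007, 0.1, 0, 0, 0, 0, 1], [0.007, 0.1, 0, 0, 0, 0, 1], [0.007, 0.1, 0, 0, 0, 0, 1], [0.007, 0.1, 0, 0, 0, 0, 1]]])

```text
clock: 10.0
ee_pos: [0.5845, -0.1746, 0.0375]
ee_rot: [0.033, 0.999, 0.0, -0.0]
wrist_force: [0.8, -0.7, 0.6]
width: -0.0001
grasp_force: 0.2
```

Call:
play_rows(increments=[[[0.005, 0.08, 0, 0, 0, 0, 1], [0.005, 0.08, 0, 0, 0, 0, 1], [0.005, 0.08, 0, 0, 0, 0, 1]]])

```text
clock: 10.3
ee_pos: [0.5853, -0.1628, 0.0377]
ee_rot: [0.033, 0.999, 0.0, -0.0]
wrist_force: [0.0, -0.1, -0.9]
width: -0.0003
grasp_force: 0.2
```

Call:
play_rows(increments=[[[0.003, 0.04, 0, 0, 0, 0, 1], [0.003, 0.04, 0, 0, 0, 0, 1], [0.001, 0.02, 0, 0, 0, 0, 1], [0, 0, 0, 0, 0, 0, 1]]])

```text
clock: 10.7
ee_pos: [0.5856, -0.1596, 0.0379]
ee_rot: [0.034, 0.999, -0.001, -0.0]
wrist_force: [-0.3, -6.7, -0.8]
width: 0.0002
grasp_force: 2.8
```

```bash
python3 - <<'E'
from h import *
im,d=arm.capture("wrist"); cv2.imwrite("pics/w2.png",im[:,:,::-1]); s=arm.state();print(s["ee_pos"],s["wrist_force"])
E
```

```text
[ 0.58563027 -0.15959603  0.037857  ] [ 0.03242873 -5.1388252  -0.95972048]
```

View pics/w2.png

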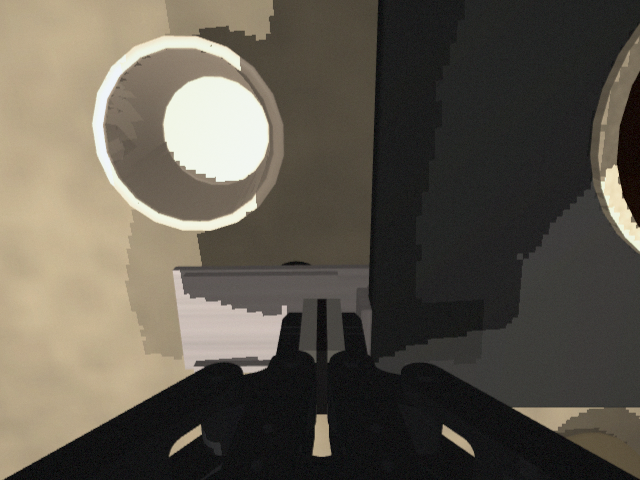

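The lip (about (365,300)) is now right at the slab edge (column 370), and the force has risen to about 6 N. I'll push a little more to confirm that it's seated.

Call:
play_rows(increments=[[[0.001, 0.02, 0, 0, 0, 0, 1], [0, 0, 0, 0, 0, 0, 1], [0, 0, 0, 0, 0, 0, 1]]])

```text
clock: 11.05
ee_pos: [0.5858, -0.1593, 0.0379]
ee_rot: [0.034, 0.999, -0.002, 0.0]
wrist_force: [-0.9, -7.7, -1.2]
width: 0.0001
grasp_force: 3.7
```

Call:
play_rows(increments=[[[-0.007, -0.1, 0, 0, 0, 0, 1], [-0.02, -0.3, 0, 0, 0, 0, 1], [-0.04, -0.6, 0, 0, 0, 0, 1], [-0.03, -0.5, 0.2, 0, 0, 0, 1], [0, 0, 0.5, 0, 0, 0, 1], [0, 0, 0, 0, 0, 0, 1]]])

```text
clock: 11.65
ee_pos: [0.5824, -0.2344, 0.0759]
ee_rot: [0.034, 0.999, -0.001, 0.002]
wrist_force: [-0.3, 1.3, 1.1]
width: 0.0003
grasp_force: 0.0
```

```bash
python3 - <<'E'
from h import *
im,d=arm.capture("wrist"); cv2.imwrite("pics/w3.png",im[:,:,::-1]); s=arm.state();print(s["ee_pos"],s["wrist_force"])
E
```

```text
[ 0.58185105 -0.23368885  0.07436975] [ 0.00466992  0.18298769 -0.09044526]
```

View pics/w3.png

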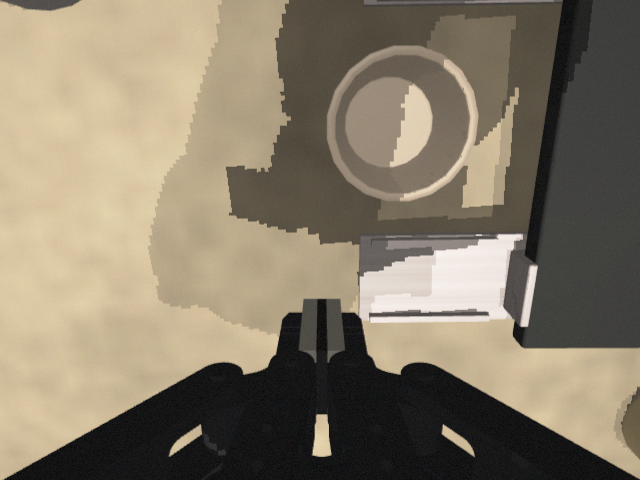

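The lip now stands at the slab's edge, spanning about (505–537, 255–325). I'll measure any gap from a zoomed crop.

```bash
python3 - <<'E'
from h import *
im=cv2.imread("pics/w3.png"); cv2.imwrite("pics/w3c.png",cv2.resize(im[225:355,480:580],None,fx=4.5,fy=4.5,interpolation=cv2.INTER_NEAREST))
E
```

```text
(no output)
```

View pics/w3c.png

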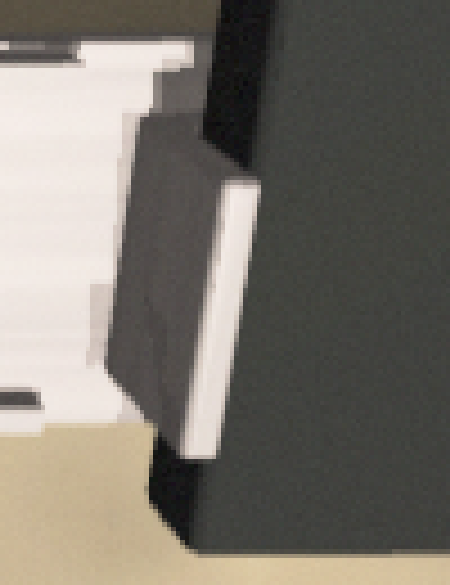

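```bash
python3 - <<'E'
from h import *
K,T=cam("wrist")
def ry(px,z):
    D=T[:3,:3]@np.linalg.solve(K,[480+px[0]/4.5,225+px[1]/4.5,1.]); o=T[:3,3]; return o+D*(z-o[2])/D[2]
th=np.radians(-3.8); ex=np.array([np.cos(th),np.sin(th)]); ey=np.array([-ex[1],ex[0]]); c=np.array([.525,-.0163])
for n,p,z in(("lip in",(259,183),.05),("lip in",(217,458),.05),("lip out",(222,183),.05),("lip out",(182,458),.05),("slab",(273,10),.047),("slab",(256,140),.047),("slab",(197,540),.047)):
    w=ry(p,z)[:2]-c; print(n,(w@ex).round(4),(w@ey).round(4))
E
```

```text
lip in 0.0594 -0.122
lip in 0.0883 -0.1216
lip out 0.0594 -0.1254
lip out 0.0883 -0.1251
slab 0.0434 -0.1217
slab 0.0562 -0.1213
slab 0.0994 -0.1206
```

The gap is about 0.5 mm or less, within pixel noise, and the lip is parallel to the edge. The firm stop matches the computed home position too. Next is the confirming press.

Call:
play_rows(increments=[[[0.05, 0.35, 0, 0, 0, 0, 1], [0.1, 0.6, 0, 0, 0, 0, 1], [0.1, 0.6, 0, 0, 0, 0, 1], [0.08, 0.5, 0, 0, 0, 0, 1], [0, 0.2, 0, 0, 0, 0, 1], [0, 0, -0.35, 0, 0, 0, 1], [0, 0, -0.14, 0, 0, 0, 1], [0, 0, -0.02, 0, 0, 0, 1], [0, 0, -0.02, 0, 0, 0, 1], [0, 0, 0, 0, 0, 0, 1]]])

```text
clock: 12.7
ee_pos: [0.5967, -0.1192, 0.0469]
ee_rot: [0.033, 0.999, 0.001, -0.0]
wrist_force: [-3.7, 3.6, 7.8]
width: 0.0002
grasp_force: 3.9
```

Call:
play_rows(increments=[[[0, 0, -0.02, 0, 0, 0, 1], [0, 0, -0.02, 0, 0, 0, 1], [0, 0, 0, 0, 0, 0, 1]]])

```text
clock: 13.0
ee_pos: [0.5967, -0.1192, 0.0468]
ee_rot: [0.033, 0.999, 0.001, 0.0]
wrist_force: [-8.0, 4.4, 19.4]
width: 0.0005
grasp_force: 9.7
```

Far right stays firm at 19 N. I'll hold the press for a moment, then lift away.

Call:
play_rows(increments=[[[0, 0, 0, 0, 0, 0, 1], [0, 0, 0, 0, 0, 0, 1], [0, 0, 0, 0, 0, 0, 1], [0, 0, 0, 0, 0, 0, 1], [0, 0, 0, 0, 0, 0, 1], [0, 0, 0, 0, 0, 0, 1], [0, 0, 0, 0, 0, 0, 1]]])

```text
clock: 13.7
ee_pos: [0.5967, -0.1192, 0.0468]
ee_rot: [0.033, 0.999, 0.001, 0.0]
wrist_force: [-8.7, 3.7, 18.8]
width: -0.0002
grasp_force: 9.7
```

Call:
play_rows(increments=[[[0, 0, 0.1, 0, 0, 0, 1], [0, 0, 0.5, 0, 0, 0, 1], [0, 0, 0.8, 0, 0, 0, 1], [0, -0.5, 0.8, 0, 0, 0, 1], [0, -0.8, 0.5, 0, 0, 0, 1], [0, -0.8, 0, 0, 0, 0, 1], [0, -0.8, 0, 0, 0, 0, 1], [0, 0, 0, 0, 0, 0, 1], [0, 0, 0, 0, 0, 0, 1]]])

```text
clock: 14.6
ee_pos: [0.5968, -0.2657, 0.1783]
ee_rot: [0.034, 0.999, 0.0, -0.001]
wrist_force: [-0.0, 0.3, 0.5]
width: 0.0001
grasp_force: 0.0
```

```bash
python3 - <<'E'
from h import *
im,d=arm.capture("top"); a=cv2.imread("pics/top0.png")[210:335,225:435]; b=im[210:335,225:435,::-1]
cv2.imwrite("pics/end.png",cv2.resize(np.vstack([a,b]),None,fx=2.4,fy=2.4,interpolation=cv2.INTER_CUBIC))
E
```

```text
(no output)
```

View pics/end.png

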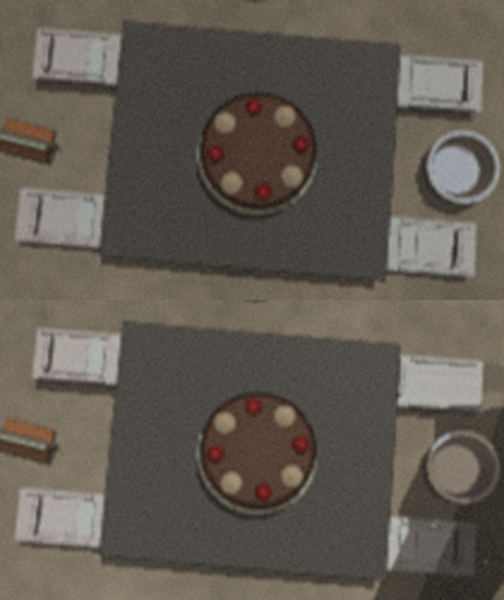

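Comparing before (top) and after (bottom), only the far right shim at (435,380) has moved. The slab, cake, ramekin, card and other three shims are where they were.

```bash
python3 -c "
from cell import arm; print(arm.finish_job())"
```

```text
the job is handed in; nothing more can be done
None
```

The far right corner was the one that dipped; I pushed its shim in until the lip met the slab's edge, and a final 19 N press there for about a second showed no give; I did not press far left, because the loose corner was found third, and nothing else moved in the before/after pictures.

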